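# Empty the push-down ashtray and hold it up off its coaster

## Task

Press the black knob of the steel push-down ashtray all the way down to its stop for a moment and let it spring back up, so that the ash drops inside. Then lift the ashtray straight up off its cork coaster and finish while still holding it, level and steady, over the coaster with about 12 cm of air beneath it, so that I can wipe underneath; keep it level all the way so that nothing spills. Leave the tile rack, the red dice cup and the two dice where they are.

Things in the scene. Friction and masses are not known exactly. Their poses are not given: they have to be found in the camera images.
- ashtray: loose round stainless steel ashtray bowl, 108 mm across at its widest (100 mm at the rim), rim 62 mm above its foot, 0.3 to 0.65 kg with its knob. Stands upright on the coaster at the start. Origin at the centre of its underside, z up along its axis
- ashtray_foot (a point): centre of the ashtray's underside; it starts 4 mm above the table top, on the coaster
- plunger (a joint): travel of the ashtray's spring knob and the dark plate under it: 0 m = up (at rest), 0.018 m = fully down at its stop. Moves down along the ashtray's axis; the spring pushes back with 2 N at the top and 8 N at the stop. The upper stop is firm: the whole ashtray can be lifted by the knob
- knob_top (a point): centre of the flat top of the black round knob, which is 30 mm in diameter and 30 mm tall, on the ashtray's axis; the top stands 116 mm above the ashtray's foot when up. It sits on a 10 mm rod, its underside 24 mm above the bowl's rim when up. This is the place to press
- knob_mid (a point): centre of the black knob, half-way up it (15 mm below its top): the place to grip; nothing is within 25 mm beside it. The whole ashtray's weight hangs straight below this point
- coaster: round cork coaster, 128 mm across and 4 mm thick, fixed to the table under the ashtray. Origin at the centre of its underside, on the table top
- rack: bystander: green acrylic rack 186 x 42 mm (long along its own x), with four slots each holding a stack of three ivory-coloured tiles face down, 68 mm high overall, 0.5 kg, tiles and rack one piece. Origin at the centre of its underside
- cup: bystander: red plastic dice cup, 76 mm across the mouth, 85 mm high, standing mouth up. Origin at the centre of its underside
- die_a: bystander: white die, 18 mm cube, one red spot on top, on the table near the cup. Origin at the centre of its underside
- die_b: bystander: white die, 18 mm cube, four red spots on top, on the table near the cup. Origin at the centre of its underside

How it is judged:
By the outcome, as a careful person would: the job done as asked, in the order asked, and still so for the second after the job is handed in, while the arm keeps its last pose, push and grip.
It also fails if it takes over 48 s, if anything falls off the work surface, if the arm or the gripper's body presses on something with over 40 N, if the wrist force passes 120 N, or if a joint passes its speed limit or range.

## Robot

A 6-joint arm with a two-finger parallel gripper is mounted at the origin on the work surface. World frame = base frame: x ahead of the robot, y to its left, z up, the work surface at z = 0. Lengths are in m, angles in rad, forces in N, time in s.
With the tool pointing down it reaches from about 0.225 to 0.875 m from the base axis. Payload 3.4 kg.
Tool frame: the origin (TCP) lies at the very end of the fingers, on their centre line; the grasp point (between the pads) lies 19 mm behind it; z points along the fingers, y is the direction in which the jaws open and shut (so a half turn about z gives the same grasp; the last joint's range is limited). The gripper opens to 85 mm and grips with 20 to 120 N. Pads are 22 mm wide; open, the fingers measure 114 mm over their backs; the gripper's body (76 mm by 85 mm) begins 54 mm behind the grasp point. The pads swing forward as they close: fully open they stand 13 mm farther back than shut.
Start: joints at [-1.326, 0.276, 1.505, -0, 1.361, -0.121], TCP at [0.206, -0.537, 0.208] pointing down, gripper open.
Joint ranges: [-2.89, 2.89], [-0.75, 2.08], [0.22, 2.7], [-1.18, 4.32], [0.11, 2.71], [-2.7, 2.7]. Speed limits (rad/s): [2.57, 2.57, 3.14, 3.14, 3.14, 3.14].

## Interface

Orientations are given as a unit quaternion [w, x, y, z].
In Python, from rig import telemetry, optics, order gives the robot as it stands.
- The arm moves only by the shell command python3 -m creep 'ROWS' [FORCE]. ROWS is a JSON object of lists of equal length, an entry for each row: "slide": the shift along the world's x, y, z normalised to -1 to 1, where 1 is 0.15 m, a list of three; "twist": the turn, a rotation vector about the world's x, y, z normalised to -1 to 1, where 1 is 360 degrees, a list of three; "fingers": the gripper's target within -1 to 1 (fully open at 1, half-way at 0, shut at -1). A call has 1 to 20 rows; each row is the pose to reach, as a shift and turn from the pose commanded when the call began, turning the shorter way round; what a row does not reach only later rows make up. A row lasts 1/10 s, in which the tool goes at most 50 mm and 8.59 degrees, less where a joint would pass 70% of its speed; a pose out of reach is approached as far as the arm can. A call with a number of a shift or a turn outside -1 to 1 is refused whole. A call with a gripper value outside its range is refused whole. The fingers move at their own pace and stop on an object; FORCE is the grip in N (left out, the last holds). Time passes only in rows, so rows that repeat a pose let the fingers close. It gives the time, the measured TCP pose, the force and the opening at its end, in the units of the state.
- telemetry.get_state(): the state, without advancing time (a new reading comes with each control period).
- optics.get_image(name): name is "scene" or "top"; returns a dict with "img" (384x512x3 uint8, blue, green, red), "depth" (384x512 float32, m along the optical axis (not along the pixel's ray), 0 where there is no reading), "fovy" (degrees; the focal length in pixels is half the picture's height over the tangent of half this angle, whatever the lens; pixels are square), "cx", "cy" (the principal point, pixels), "dist" ([k1, k2, p1, p2, k3] as OpenCV has them; the pictures are not rectified), "world_from_camera" (4x4, takes a point from camera to world coordinates). Camera axes: x right, y down, z forward; pixel columns grow to the right and rows downward; lengths in m; the calibration is good to about 2 mm. A picture is of the moment at which its call begins.
- order.sign_off(): hands the job in, once; it reports no verdict.
The state is a dict: "clock": time; "qpos": joint angles; "qd": joint speeds; "effort": joint torques, N m; "position": TCP position; "ee_rot": TCP orientation; "contact_force": force on the tool from outside, world axes, zero at the start; "moment": the same for the moment, N m; "width": finger opening in m.
Only numpy, scipy, OpenCV 4.12 (cv2) and the standard library are available. Lean on these libraries where they do the work, as an engineer would, in place of code of your own. Each camera call takes 0.05 s, during which the arm holds its last target.

## Working session

There is one attempt and no reset: what is moved stays moved. The work goes in short steps, Python scripts to look and compute and a shell command to move; the robot and the scene stay as the last step left them, time stands still between calls to the robot, and variables do not carry over. Pictures are saved under pics/ and viewed, and the job is handed in when it is done.

```bash
ls; mkdir -p pics; cat > h.py <<'E'
import numpy as np, cv2
from rig import telemetry, optics, order
def shot(name,tag):
    d=optics.get_image(name); cv2.imwrite(f'pics/{tag}.png',d['img']); np.savez(f'pics/{tag}.npz',**{k:np.asarray(v) for k,v in d.items()}); return d
def cloud(d):
    h,w=d['depth'].shape; f=h/2/np.tan(np.radians(float(d['fovy']))/2)
    K=np.array([[f,0,float(d['cx'])],[0,f,float(d['cy'])],[0,0,1]])
    u,v=np.meshgrid(np.arange(w),np.arange(h))
    p=cv2.undistortPoints(np.stack([u,v],-1).reshape(-1,1,2).astype(np.float64),K,np.array(d['dist'],float)).reshape(h,w,2)
    z=np.array(d['depth'],float)
    P=np.stack([p[...,0]*z,p[...,1]*z,z,np.ones_like(z)],-1)@np.array(d['world_from_camera']).T
    P=P[...,:3]; P[z==0]=np.nan; return P
E
python3 - <<'E'
from h import *
print(telemetry.get_state())
for n in('scene','top'):
    d=shot(n,n+'1'); print(n,d['fovy'],d['dist'],np.round(d['world_from_camera'],3).tolist())
E
```

```text
pics
{'clock': 0.0, 'qpos': array([-1.32597493e+00,  2.76571480e-01,  1.50612856e+00, -2.03559332e-06,
        1.36070918e+00, -1.20999630e-01]), 'qd': array([ 0.00042   ,  0.00012835, -0.00186149, -0.00027732, -0.00041909,
       -0.00126602]), 'effort': array([-3.06689772e-04, -4.16777158e+01, -2.45808131e+01, -1.02371271e-04,
        1.09027867e-02,  5.82860949e-06]), 'position': array([ 0.20554118, -0.53639414,  0.20745499]), 'ee_rot': array([-9.06479210e-04,  9.83318014e-01,  1.81892434e-01, -5.71898754e-05]), 'contact_force': array([ 0.20373456, -0.24690207,  0.11791709]), 'moment': array([-0.02622715, -0.02180687,  0.03581119]), 'width': 0.08561624572742554}
scene 55.26240011268337 [-0.08602965  0.          0.          0.          0.        ] [[0.237, 0.822, -0.517, 0.858], [0.972, -0.206, 0.116, -0.091], [-0.011, -0.53, -0.848, 0.737], [0.0, 0.0, 0.0, 1.0]]
top 49.35572438501863 [0.0531479 0.        0.        0.        0.       ] [[0.047, -0.969, 0.242, 0.297], [-0.999, -0.045, 0.011, 0.005], [-0.0, -0.242, -0.97, 0.922], [0.0, 0.0, 0.0, 1.0]]
```

View pics/scene1.png

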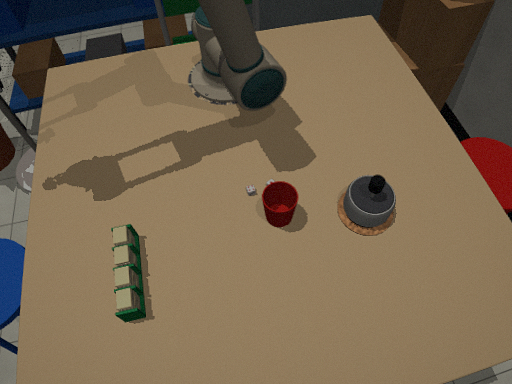

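View pics/top1.png

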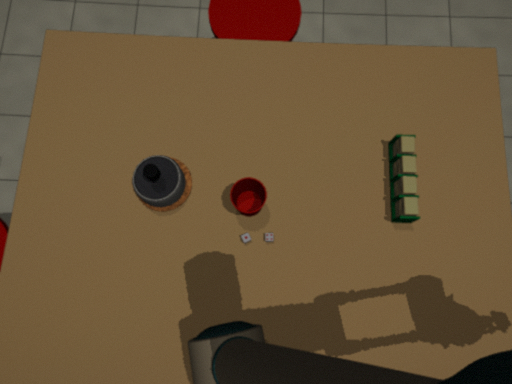

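The scene view shows the ashtray at about (369,203) with its knob at (377,183), the cup at (280,204), dice near (252,190) and (270,184), and the rack at (128,272). In the top view the knob is at (151,172), the cup at (249,197), dice at (246,238) and (269,238), and the rack at (404,178).

```bash
python3 - <<'E'
from h import *
for t,(u,v) in(('scene1',(377,183)),('top1',(151,172))):
    d=np.load(f'pics/{t}.npz'); P=cloud(d); im=d['img'].astype(int)
    c=P[v,u]; print(t,c)
    m=np.hypot(P[...,0]-c[0],P[...,1]-c[1])<0.1
    k=m&(P[...,2]>0.1); q=P[k]; print('z>.1',len(q),np.nanmean(q,0),np.nanmin(q,0),np.nanmax(q,0))
    zt=np.nanpercentile(q[:,2],80); s=q[q[:,2]>zt-0.004]; print('topface',len(s),(s.min(0)+s.max(0))/2,s.mean(0),np.ptp(s,0))
    def fitc(q):
        A=np.c_[2*q[:,:2],np.ones(len(q))];x=np.linalg.lstsq(A,(q[:,:2]**2).sum(1),rcond=None)[0];return x[:2],np.sqrt(x[2]+x[:2]@x[:2])
    r=P[m&(P[...,2]>0.06)&(P[...,2]<0.072)]; r=r[np.hypot(*(r[:,:2]-q[:,:2].mean(0)).T)>.035];print('rim',len(r),fitc(r),r[:,2].mean())
    hsv=cv2.cvtColor(d['img'],cv2.COLOR_BGR2HSV)
    red=((hsv[...,0]<8)|(hsv[...,0]>172))&(hsv[...,1]>150)&(P[...,2]>.07)&(P[...,2]<.1)
    r=P[red];print('cup',len(r),fitc(r), r.min(0),r.max(0))
E
```

```text
scene1 [0.52472957 0.22060825 0.12089701]
z>.1 213 [0.52136897 0.22315869 0.11626805] [0.50415963 0.21006288 0.10007359] [0.53343166 0.23902944 0.12293098]
topface 139 [0.51868208 0.2252787  0.11993013] [0.51879172 0.22534028 0.1202679 ] [0.02904491 0.02750146 0.00600169]
rim 679 (array([0.52009859, 0.22398727]), np.float64(0.04431327365517115)) 0.0642370819884951
cup 364 (array([0.49467635, 0.05896262]), np.float64(0.048781805297659526)) [ 0.44944969 -0.00719233  0.07005667] [0.53246383 0.2262958  0.09678534]
top1 [0.51601554 0.22154732 0.12257182]
z>.1 210 [0.51790814 0.22272976 0.11870666] [0.50493522 0.20967644 0.1001026 ] [0.53338182 0.23918068 0.12532045]
topface 165 [0.51941927 0.22485489 0.12178587] [0.51965807 0.22414299 0.121159  ] [0.02792511 0.02865158 0.00706915]
rim 828 (array([0.518631  , 0.22321091]), np.float64(0.04394896358563654)) 0.06515237020274406
cup 269 (array([0.48677711, 0.02858911]), np.float64(0.035473122881260415)) [ 0.45073947 -0.00879225  0.07041827] [0.52474042 0.06548235 0.09091205]
```

```bash
python3 -m creep '{"slide":[[0.05,0.1,0],[0.15,0.3,0],[0.25,0.6,0],[0.35,0.85,0],[0.4,1,0]],"twist":[[0,0,0],[0,0,0],[0,0,0],[0,0,0],[0,0,0]],"fingers":[-1,-1,-1,-1,-1]}' 40
python3 -m creep '{"slide":[[0.05,0.15,0],[0.15,0.4,0],[0.25,0.65,0],[0.35,0.85,0],[0.4,1,0]],"twist":[[0,0,0],[0,0,0],[0,0,0],[0,0,0],[0,0,0]],"fingers":[-1,-1,-1,-1,-1]}'
python3 -m creep '{"slide":[[0.05,0.15,0],[0.15,0.4,0],[0.25,0.65,0],[0.35,0.85,0],[0.4,1,0]],"twist":[[0,0,0],[0,0,0],[0,0,0],[0,0,0],[0,0,0]],"fingers":[-1,-1,-1,-1,-1]}'
```

```text
clock: 0.6
position: [0.2663, -0.3824, 0.208]
ee_rot: [-0.001, 0.983, 0.183, 0.0]
contact_force: [1.3, -0.6, 0.1]
width: 0.0125
clock: 1.1
position: [0.3259, -0.2336, 0.2082]
ee_rot: [-0.001, 0.983, 0.183, 0.0]
contact_force: [0.4, -0.5, 0.5]
width: 0.0001
clock: 1.6
position: [0.3855, -0.0839, 0.2082]
ee_rot: [-0.001, 0.983, 0.183, 0.0]
contact_force: [0.7, -0.3, 0.3]
width: 0.0002
```

```bash
python3 -m creep '{"slide":[[0.05,0.15,0],[0.15,0.4,0],[0.25,0.65,0],[0.35,0.85,0],[0.4,1,0]],"twist":[[0,0,0],[0,0,0],[0,0,0],[0,0,0],[0,0,0]],"fingers":[-1,-1,-1,-1,-1]}'
python3 -m creep '{"slide":[[0.05,0.15,0],[0.15,0.4,0],[0.25,0.65,0],[0.4,0.85,0],[0.45,1,0],[0.45,1,0],[0.45,1,0],[0.45,1,0]],"twist":[[0,0,0],[0,0,0],[0,0,0],[0,0,0],[0,0,0],[0,0,0],[0,0,0],[0,0,0]],"fingers":[-1,-1,-1,-1,-1,-1,-1,-1]}'
```

```text
clock: 2.1
position: [0.4454, 0.0658, 0.2082]
ee_rot: [-0.0, 0.983, 0.183, 0.0]
contact_force: [-0.2, -0.5, 0.5]
width: -0.0
clock: 2.9
position: [0.5119, 0.2122, 0.2082]
ee_rot: [0.0, 0.983, 0.182, -0.001]
contact_force: [0.5, -0.8, -1.1]
width: 0.0002
```

```bash
python3 -m creep '{"slide":[[0.02,0.04,0],[0.05,0.083,-0.1],[0.05,0.083,-0.3],[0.05,0.083,-0.42],[0.05,0.083,-0.46],[0.05,0.083,-0.46],[0.05,0.083,-0.46]],"twist":[[0,0,0],[0,0,0],[0,0,0],[0,0,0],[0,0,0],[0,0,0],[0,0,0]],"fingers":[-1,-1,-1,-1,-1,-1,-1]}'
python3 - <<'E'
from h import *
for n in('scene','top'):
    d=shot(n,n+'2'); u,v=(370,170) if n=='scene' else (155,170)
    cv2.imwrite(f'pics/{n}2c.png',cv2.resize(d['img'][v-65:v+65,max(u-85,0):u+85],None,fx=4,fy=4,interpolation=2))
E
```

```text
clock: 3.6
position: [0.5215, 0.2255, 0.1404]
ee_rot: [-0.0, 0.983, 0.182, 0.001]
contact_force: [-0.4, -0.3, -0.2]
width: -0.0002
```

View pics/scene2c.png

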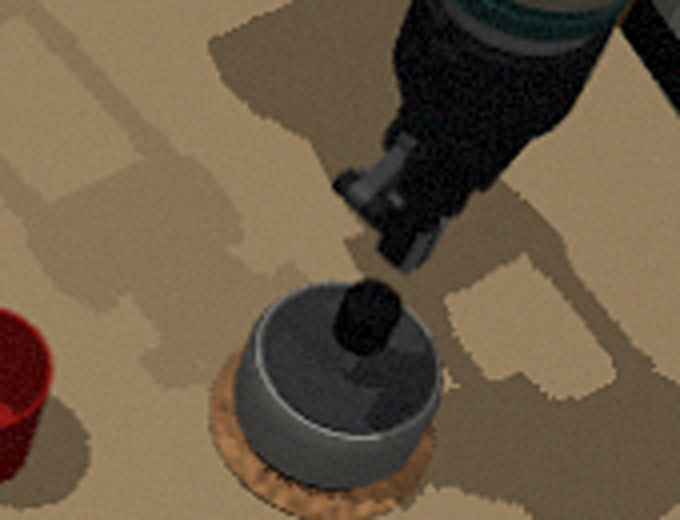

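View pics/top2c.png

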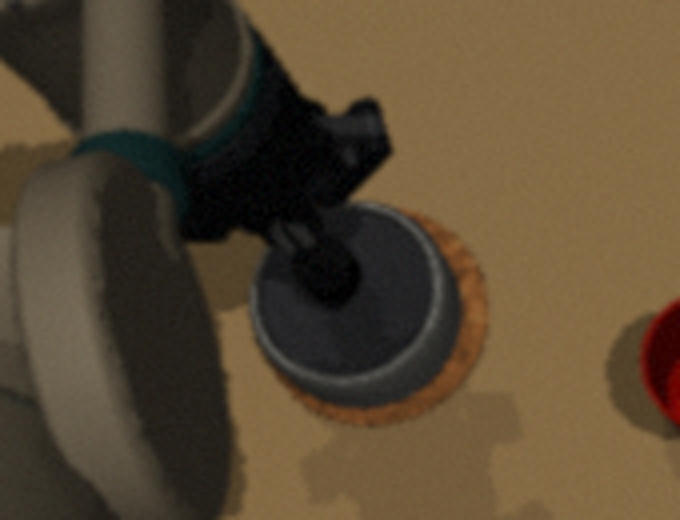

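The gripper is closed above the knob (scene crop: tip about (405,265), knob top (370,290)). I'll check the tip against the calibration.

```bash
python3 - <<'E'
from h import *
s=telemetry.get_state(); print(s['position'])
for t in('scene2','top2'):
    d=np.load(f'pics/{t}.npz'); h=384; f=h/2/np.tan(np.radians(float(d['fovy']))/2)
    K=np.array([[f,0,float(d['cx'])],[0,f,float(d['cy'])],[0,0,1]]); T=np.linalg.inv(d['world_from_camera'])
    pr=lambda p: cv2.projectPoints(np.array([p],float),cv2.Rodrigues(T[:3,:3])[0],T[:3,3],K,d['dist'])[0].ravel().round(1)
    print(t,'tcp',pr(s['position']),'knobtop',pr([.5192,.2248,.120]))
    P=cloud(d); m=np.hypot(P[...,0]-.52,P[...,1]-.225)<.05
    for lo,hi in((.1,.126),(.13,.146),(.146,.17)):
        q=P[m&(P[...,2]>lo)&(P[...,2]<hi)]
        if len(q):print(lo,len(q),q.min(0).round(3),q.max(0).round(3),q.mean(0).round(4))
E
```

```text
[0.52162401 0.22559265 0.14068197]
scene2 tcp [381.2 175.8] knobtop [377.7 180.6]
0.1 214 [0.504 0.211 0.1  ] [0.533 0.24  0.123] [0.5213 0.2231 0.1161]
0.146 6 [0.527 0.222 0.163] [0.533 0.225 0.17 ] [0.53   0.2232 0.1675]
top2 tcp [147.  166.6] knobtop [149.8 170.7]
0.1 204 [0.505 0.21  0.1  ] [0.533 0.238 0.126] [0.5173 0.2223 0.1185]
0.146 3 [0.513 0.216 0.168] [0.519 0.223 0.169] [0.5153 0.2191 0.1685]
```

```bash
python3 - <<'E'
from h import *
o=[]
for t,(u,v),tc in(('scene2',(380,170),(381.2,175.8)),('top2',(150,165),(147,166.6))):
    im=np.load(f'pics/{t}.npz')['img'][v-32:v+32,u-32:u+32]
    im=(255*(im/255.)**.45).astype(np.uint8); im=cv2.resize(im,None,fx=6,fy=6,interpolation=0)
    cv2.circle(im,(int((tc[0]-u+32.5)*6),int((tc[1]-v+32.5)*6)),3,(0,255,0),1); o.append(im)
cv2.imwrite('pics/b2.png',np.hstack(o))
E
```

```text
(no output)
```

View pics/b2.png

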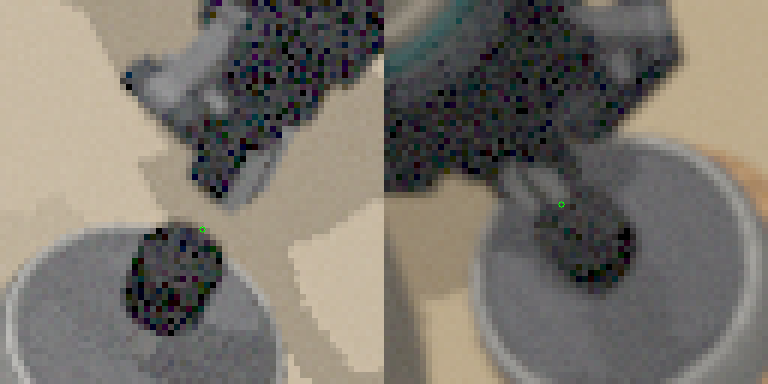

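```bash
python3 -m creep '{"slide":[[-0.016,-0.005,-0.05],[-0.016,-0.005,-0.1],[-0.016,-0.005,-0.13],[-0.016,-0.005,-0.13]],"twist":[[0,0,0],[0,0,0],[0,0,0],[0,0,0]],"fingers":[-1,-1,-1,-1]}'
for i in 1 2; do python3 -m creep '{"slide":[[0,0,-0.01],[0,0,-0.02],[0,0,-0.02]],"twist":[[0,0,0],[0,0,0],[0,0,0]],"fingers":[-1,-1,-1]}'; done
```

```text
clock: 4.1
position: [0.5175, 0.2245, 0.1187]
ee_rot: [0.0, 0.983, 0.182, -0.001]
contact_force: [0.6, 0.8, -0.1]
width: 0.0006
clock: 4.4
position: [0.5183, 0.2247, 0.1167]
ee_rot: [0.0, 0.983, 0.182, -0.0]
contact_force: [0.9, -0.3, 0.5]
width: 0.0001
clock: 4.7
position: [0.5181, 0.2247, 0.1136]
ee_rot: [0.0, 0.983, 0.182, -0.0]
contact_force: [1.0, 0.8, -1.5]
width: 0.0002
```

```bash
for i in 1 2; do python3 -m creep '{"slide":[[0,0,-0.01],[0,0,-0.02],[0,0,-0.02]],"twist":[[0,0,0],[0,0,0],[0,0,0]],"fingers":[-1,-1,-1]}'; done
python3 - <<'E'
from h import *
o=[]
for n,(u,v) in(('scene',(380,170)),('top',(150,165))):
    im=shot(n,n+'3')['img'][v-32:v+32,u-32:u+32]
    im=(255*(im/255.)**.45).astype(np.uint8); o.append(cv2.resize(im,None,fx=6,fy=6,interpolation=0))
cv2.imwrite('pics/b3.png',np.hstack(o))
E
```

```text
clock: 5.0
position: [0.5181, 0.2246, 0.1106]
ee_rot: [0.0, 0.983, 0.182, -0.0]
contact_force: [0.1, 0.2, -0.3]
width: 0.0001
clock: 5.3
position: [0.5181, 0.2246, 0.1075]
ee_rot: [0.0, 0.983, 0.182, -0.0]
contact_force: [0.2, -0.6, -0.1]
width: 0.0003
```

View pics/b3.png

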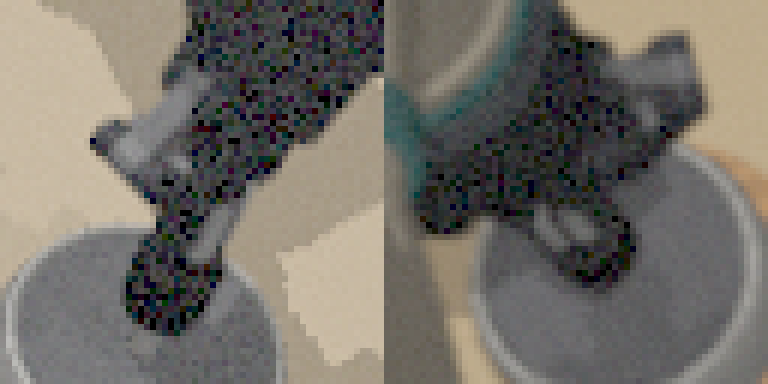

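```bash
for i in 1 2; do python3 -m creep '{"slide":[[0,0,-0.01],[0,0,-0.02],[0,0,-0.02]],"twist":[[0,0,0],[0,0,0],[0,0,0]],"fingers":[-1,-1,-1]}'; done; python3 - <<'E'
from h import *
s=telemetry.get_state();print(s['contact_force'],s['moment'])
d=shot('scene','scene4')
P=cloud(d)
for y in range(165,200,2): print(y,' '.join('%4.0f'%(P[y,x,2]*1e3) for x in range(366,400,2)))
E
```

```text
clock: 5.7
position: [0.5181, 0.2246, 0.1045]
ee_rot: [0.0, 0.983, 0.182, -0.0]
contact_force: [0.2, 0.2, 0.3]
width: 0.0002
clock: 6.0
position: [0.5181, 0.2246, 0.1015]
ee_rot: [0.0, 0.983, 0.182, -0.0]
contact_force: [0.4, 0.4, -0.1]
width: -0.0
[ 0.43964699  0.42597521 -0.11927812] [0.01649883 0.00733438 0.00228448]
165  216  217  219  218  214  212  180  178  188  192  198  203  201  198  178   -1   -1
167  213  216  217  219  218  212  213  181  177  187  190  197  175  173    1    1    2
169   -1  213  215  220  217  211  204  181  177  183  180  174  168    0    2   -1    2
171    1    1  212  212  213  202  196  192  172  176  172  160   -0    0    2   -0    1
173   -2    1    1  206  199  193  190  182  157  166  158    1    1    5   -1    2   -2
175   69   67   67   69  143  186  178  176  153  154  148   -0   -0    1    1    0    1
177   65   65   65  120  137  139  146  148  145  145    0    2    0    0    1    3   -2
179   66   65   63  119  120  137  142  139  143  134   -2    4    3    3   -2   -1    1
181   65   64  113  120  122  121  136  130  133  120   65   -0    2    3   -0    2    3
183   63   62  110  118  121  119  120  121  122  120   63   66    0    0    1   -1    1
185   62   62  106  112  118  120  118  122  120   64   65   62   67   -0    1    0   -0
187   63   93  103  110  110  113  117  118  115   66   63   63   65    2    2    2    1
189   62   60   96  102  104  107  109  108  103   64   65  nan   57   66    1   -1    2
191   63   61   61   97  100   99  100   99   63   64   62   64   65   62    3    3    1
193   60   61   69   77   90   91   60   63   63   64   63   65   64   53   65    0    1
195   60   59   65   69   62   62   59   61   61   65   64   65   63   63   66    1   -1
197   63   60   62   60   59   60   61   60   63   62   64   63   64   64   65    1    1
199   60   60   60   60   62   61   63   62   62   64   64   67   65   65   66    0    2
```

```bash
python3 - <<'E'
from h import *
for t in('scene','top'):
    d=np.load('pics/scene4.npz') if t=='scene' else shot('top','top4'); P=cloud(d); m=np.hypot(P[...,0]-.519,P[...,1]-.225)<.07
    for lo in range(110,180,5):
        k=m&(P[...,2]>lo/1e3)&(P[...,2]<=lo/1e3+.005); q=P[k]
        if len(q):print(t,lo,len(q),q[:,:2].min(0).round(3),q[:,:2].max(0).round(3),q[:,:2].mean(0).round(3))
o=[]
for t,(u,v) in(('scene4',(380,170)),('top4',(150,165))):
    im=np.load(f'pics/{t}.npz')['img'][v-24:v+32,u-24:u+32]
    im=(255*(im/255.)**.35).astype(np.uint8); o.append(cv2.resize(im,None,fx=7,fy=7,interpolation=2))
cv2.imwrite('pics/b4.png',np.hstack(o))
E
```

```text
scene 110 23 [0.512 0.212] [0.533 0.235] [0.525 0.217]
scene 115 43 [0.508 0.212] [0.533 0.235] [0.524 0.221]
scene 120 43 [0.511 0.213] [0.531 0.238] [0.523 0.222]
scene 125 4 [0.509 0.216] [0.528 0.224] [0.522 0.221]
scene 130 9 [0.515 0.213] [0.53  0.232] [0.526 0.224]
scene 135 20 [0.516 0.211] [0.53  0.234] [0.524 0.218]
scene 140 15 [0.518 0.211] [0.53  0.233] [0.526 0.221]
scene 145 13 [0.52  0.212] [0.529 0.231] [0.527 0.221]
scene 150 9 [0.526 0.216] [0.529 0.233] [0.528 0.225]
scene 155 8 [0.525 0.22 ] [0.53  0.234] [0.527 0.226]
scene 160 5 [0.525 0.225] [0.529 0.235] [0.526 0.231]
scene 165 6 [0.525 0.216] [0.532 0.238] [0.528 0.227]
scene 170 25 [0.521 0.202] [0.539 0.255] [0.529 0.227]
scene 175 40 [0.515 0.198] [0.541 0.262] [0.526 0.219]
top 110 12 [0.506 0.21 ] [0.524 0.233] [0.511 0.219]
top 115 19 [0.505 0.211] [0.53  0.236] [0.515 0.216]
top 120 43 [0.506 0.21 ] [0.531 0.233] [0.512 0.22 ]
top 125 1 [0.516 0.216] [0.516 0.216] [0.516 0.216]
top 130 10 [0.507 0.211] [0.518 0.23 ] [0.511 0.219]
top 135 15 [0.507 0.21 ] [0.528 0.234] [0.514 0.219]
top 140 15 [0.508 0.209] [0.523 0.233] [0.513 0.219]
top 145 11 [0.509 0.211] [0.517 0.234] [0.512 0.222]
top 150 11 [0.508 0.209] [0.522 0.225] [0.513 0.216]
top 155 7 [0.508 0.21 ] [0.518 0.226] [0.511 0.219]
top 160 9 [0.508 0.217] [0.516 0.224] [0.511 0.222]
top 165 10 [0.504 0.207] [0.519 0.233] [0.51  0.219]
top 170 28 [0.498 0.191] [0.52  0.248] [0.51 0.22]
top 175 39 [0.496 0.189] [0.538 0.252] [0.513 0.216]
```

View pics/b4.png

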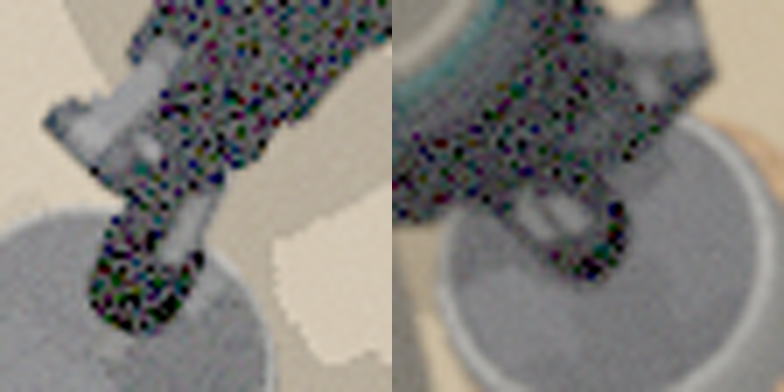

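```bash
for i in 1 2 3; do python3 -m creep '{"slide":[[0,0,-0.01],[0,0,-0.02],[0,0,-0.02]],"twist":[[0,0,0],[0,0,0],[0,0,0]],"fingers":[-1,-1,-1]}'; done
```

```text
clock: 6.4
position: [0.5181, 0.2247, 0.0986]
ee_rot: [0.0, 0.983, 0.182, -0.0]
contact_force: [0.3, -0.2, -0.8]
width: -0.0003
clock: 6.7
position: [0.5184, 0.2248, 0.0959]
ee_rot: [0.0, 0.983, 0.182, 0.0]
contact_force: [0.3, 0.2, 1.4]
width: 0.0002
clock: 7.0
position: [0.5184, 0.2247, 0.0929]
ee_rot: [0.0, 0.983, 0.182, 0.0]
contact_force: [-0.1, 0.2, 3.6]
width: 0.0
```

```bash
for i in 1 2 3 4; do python3 -m creep '{"slide":[[0,0,-0.01],[0,0,-0.02],[0,0,-0.02]],"twist":[[0,0,0],[0,0,0],[0,0,0]],"fingers":[-1,-1,-1]}'; done
```

```text
clock: 7.3
position: [0.5184, 0.2247, 0.0898]
ee_rot: [0.0, 0.983, 0.182, 0.0]
contact_force: [-0.4, -0.4, 3.5]
width: -0.0002
clock: 7.6
position: [0.5184, 0.2248, 0.0868]
ee_rot: [0.0, 0.983, 0.182, 0.0]
contact_force: [-0.1, 0.4, 4.6]
width: -0.0003
clock: 7.9
position: [0.5184, 0.2248, 0.084]
ee_rot: [0.0, 0.983, 0.182, 0.0]
contact_force: [-0.3, -0.6, 5.3]
width: -0.0001
clock: 8.2
position: [0.5184, 0.2247, 0.0811]
ee_rot: [0.0, 0.983, 0.182, 0.0]
contact_force: [-0.5, 0.1, 6.6]
width: 0.0001
```

```bash
for i in 1 2 3 ; do python3 -m creep '{"slide":[[0,0,-0.01],[0,0,-0.01]],"twist":[[0,0,0],[0,0,0]],"fingers":[-1,-1]}'; done
```

```text
clock: 8.4
position: [0.5185, 0.2248, 0.0798]
ee_rot: [0.0, 0.983, 0.182, 0.0]
contact_force: [-1.1, 0.1, 7.2]
width: -0.0002
clock: 8.6
position: [0.5185, 0.2248, 0.079]
ee_rot: [0.0, 0.983, 0.182, 0.0]
contact_force: [-1.9, -0.9, 10.7]
width: 0.0001
clock: 8.8
position: [0.5186, 0.2248, 0.0789]
ee_rot: [-0.0, 0.983, 0.182, 0.001]
contact_force: [-4.5, -0.7, 17.8]
width: 0.0003
```

```bash
python3 -m creep '{"slide":[[0,0,0],[0,0,0]],"twist":[[0,0,0],[0,0,0]],"fingers":[-1,-1]}'
python3 - <<'E'
from h import *
for n in ('scene','top'):
    d=shot(n,n+'5');P=cloud(d);r=np.hypot(P[...,0]-.519,P[...,1]-.2245)
    for lo in range(85,135,4):
        k=(r<.02)&(P[...,2]>lo/1e3)&(P[...,2]<=lo/1e3+.004); print(n,lo,k.sum(),end='; ')
    print()
E
python3 -m creep '{"slide":[[0,0,0.03],[0,0,0.08],[0,0,0.16],[0,0,0.26],[0,0,0.36],[0,0,0.46],[0,0,0.5],[0,0,0.5]],"twist":[[0,0,0],[0,0,0],[0,0,0],[0,0,0],[0,0,0],[0,0,0],[0,0,0],[0,0,0]],"fingers":[-1,-1,-1,-1,-1,-1,-1,-1]}'
python3 -m creep '{"slide":[[0,0,0],[0,0,0],[0,0,0],[0,0,0],[0,0,0],[0,0,0]],"twist":[[0,0,0],[0,0,0],[0,0,0],[0,0,0],[0,0,0],[0,0,0]],"fingers":[1,1,1,1,1,1]}'
python3 - <<'E'
from h import *
o=[]
for n,(u,v) in(('scene',(375,175)),('top',(150,165))):
    d=shot(n,n+'6');P=cloud(d)
    im=d['img'][v-40:v+40,u-40:u+40]
    im=(255*(im/255.)**.4).astype(np.uint8); o.append(cv2.resize(im,None,fx=5,fy=5,interpolation=2))
    r=np.hypot(P[...,0]-.519,P[...,1]-.2245)
    k=(r<.03)&(P[...,2]>.116)&(P[...,2]<.125); q=P[k];print('knobtop',k.sum(),q.mean(0),(q.min(0)+q.max(0))/2)
    k=(r<.07)&(P[...,2]>.126)&(P[...,2]<.28)
    for lo in range(130,230,8):
        kk=k&(P[...,2]>lo/1e3)&(P[...,2]<=lo/1e3+.008); q=P[kk]
        if len(q):print(lo,len(q),q[:,:2].min(0).round(3),q[:,:2].max(0).round(3))
cv2.imwrite('pics/b6.png',np.hstack(o))
E
```

```text
clock: 9.0
position: [0.5186, 0.2248, 0.0789]
ee_rot: [0.0, 0.983, 0.182, 0.001]
contact_force: [-4.1, -1.5, 18.6]
width: 0.0001
scene 85 18; scene 89 14; scene 93 20; scene 97 21; scene 101 41; scene 105 7; scene 109 7; scene 113 13; scene 117 14; scene 121 11; scene 125 7; scene 129 8; scene 133 5; 
top 85 8; top 89 9; top 93 8; top 97 14; top 101 33; top 105 6; top 109 4; top 113 14; top 117 8; top 121 14; top 125 6; top 129 5; top 133 8; 
clock: 9.9
position: [0.5185, 0.2248, 0.1518]
ee_rot: [-0.0, 0.983, 0.182, 0.0]
contact_force: [-0.3, 0.2, 0.1]
width: 0.0
clock: 10.5
position: [0.5182, 0.2247, 0.1512]
ee_rot: [0.0, 0.983, 0.182, -0.0]
contact_force: [-0.3, 0.1, 0.2]
width: 0.0845
knobtop 145 [0.51877742 0.22483682 0.12004783] [0.51876891 0.2254508  0.11944252]
186 33 [0.494 0.182] [0.544 0.273]
194 57 [0.496 0.172] [0.546 0.273]
202 60 [0.499 0.171] [0.545 0.274]
210 43 [0.5   0.175] [0.546 0.274]
218 44 [0.501 0.176] [0.545 0.274]
226 28 [0.502 0.177] [0.548 0.282]
knobtop 171 [0.51916845 0.22392575 0.12113927] [0.51949226 0.22398818 0.1202892 ]
186 9 [0.494 0.175] [0.529 0.267]
194 28 [0.493 0.171] [0.542 0.265]
202 24 [0.493 0.169] [0.537 0.265]
210 20 [0.494 0.169] [0.538 0.263]
218 9 [0.497 0.17 ] [0.535 0.263]
226 13 [0.524 0.166] [0.543 0.187]
```

View pics/b6.png

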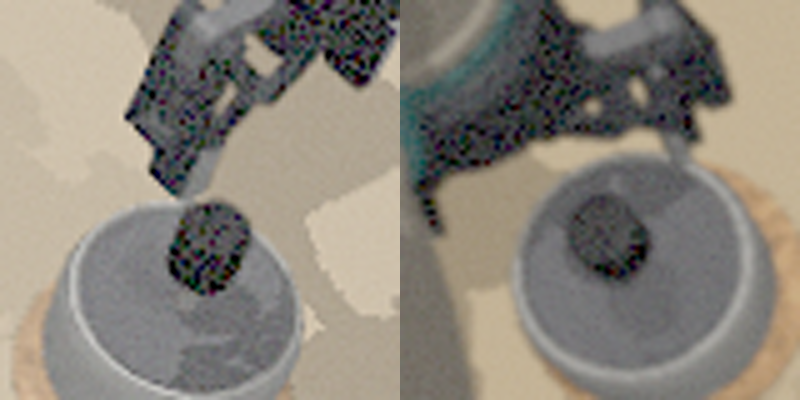

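Knob top measured at about 102 mm when pressed (down from 120), and back at 120 after release. The physical tips are about 23 mm behind the reported TCP, so I'm correcting the grasp height for that.

```bash
python3 -m creep '{"slide":[[0,0,-0.06],[0,0,-0.16],[0,0,-0.26],[0,0,-0.36],[0,0,-0.46],[0,0,-0.54],[0,0,-0.59],[0,0,-0.61],[0,0,-0.61],[0,0,-0.61]],"twist":[[0,0,0],[0,0,0],[0,0,0],[0,0,0],[0,0,0],[0,0,0],[0,0,0],[0,0,0],[0,0,0],[0,0,0]],"fingers":[1,1,1,1,1,1,1,1,1,1]}'
python3 - <<'E'
from h import *
o=[];s=telemetry.get_state();R=cv2.Rodrigues(np.zeros(3))[0]
w,x,y,z=s['ee_rot']; ty=np.array([2*(x*y-w*z),1-2*(x*x+z*z)]); tx=np.array([1-2*(y*y+z*z),2*(x*y+w*z)]);print('toolx',tx,'tooly',ty)
for n,(u,v) in(('scene',(375,175)),('top',(150,165))):
    d=shot(n,n+'7');P=cloud(d)
    im=d['img'][v-40:v+40,u-40:u+40]
    im=(255*(im/255.)**.4).astype(np.uint8); o.append(cv2.resize(im,None,fx=5,fy=5,interpolation=2))
    e=P[...,:2]-np.array([.519,.2245]); a=e@tx; b=e@ty; r=np.hypot(a,b)
    for lo in range(92,140,6):
        kk=(r<.075)&(r>.021)&(P[...,2]>lo/1e3)&(P[...,2]<=lo/1e3+.006)
        for nm,c in(('neg',b<0),('pos',b>0)):
            g=kk&c
            if g.sum():print(n,lo,nm,g.sum(),'a',a[g].min().round(3),a[g].max().round(3),'b',b[g].min().round(3),b[g].max().round(3))
cv2.imwrite('pics/b7.png',np.hstack(o))
E
```

```text
clock: 11.6
position: [0.5188, 0.2249, 0.0603]
ee_rot: [0.0, 0.983, 0.182, 0.001]
contact_force: [0.1, -0.2, -0.2]
width: 0.0851
toolx [0.93383517 0.35770186] tooly [ 0.35770185 -0.93383582]
scene 92 neg 2 a 0.003 0.006 b -0.045 -0.045
scene 92 pos 1 a 0.006 0.006 b 0.048 0.048
scene 98 neg 13 a -0.006 0.01 b -0.051 -0.043
scene 98 pos 7 a -0.002 0.01 b 0.041 0.053
scene 104 neg 14 a -0.004 0.01 b -0.048 -0.043
scene 104 pos 13 a -0.008 0.011 b 0.041 0.055
scene 110 neg 16 a -0.005 0.011 b -0.049 -0.043
scene 110 pos 18 a -0.006 0.011 b 0.043 0.056
scene 116 neg 15 a -0.004 0.01 b -0.051 -0.044
scene 116 pos 12 a 0.005 0.011 b 0.041 0.055
scene 122 neg 15 a -0.002 0.01 b -0.049 -0.043
scene 122 pos 10 a 0.006 0.011 b 0.043 0.055
scene 128 neg 11 a 0.002 0.011 b -0.048 -0.044
scene 128 pos 4 a 0.006 0.011 b 0.043 0.052
scene 134 neg 4 a 0.007 0.012 b -0.051 -0.045
scene 134 pos 3 a 0.011 0.012 b 0.042 0.052
top 98 pos 3 a -0.01 -0.009 b 0.043 0.05
top 104 pos 5 a -0.009 0.002 b 0.044 0.056
top 110 pos 8 a -0.01 -0.005 b 0.046 0.055
top 116 pos 7 a -0.01 -0.003 b 0.044 0.056
top 122 pos 8 a -0.01 -0.006 b 0.044 0.055
top 128 pos 3 a -0.01 -0.009 b 0.044 0.049
top 134 pos 6 a -0.009 0.011 b 0.043 0.057
```

View pics/b7.png

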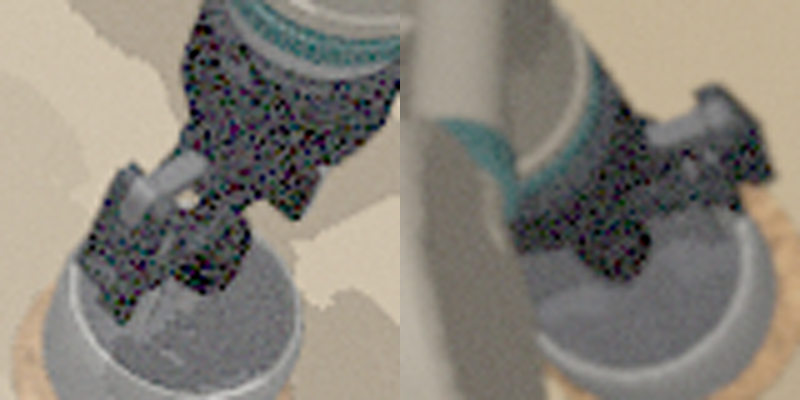

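The jaws straddle the knob, with both inner faces 43 mm off its axis and the pads centred. Closing now.

```bash
python3 -m creep '{"slide":[[0,0,0],[0,0,0],[0,0,0],[0,0,0],[0,0,0],[0,0,0],[0,0,0],[0,0,0]],"twist":[[0,0,0],[0,0,0],[0,0,0],[0,0,0],[0,0,0],[0,0,0],[0,0,0],[0,0,0]],"fingers":[-1,-1,-1,-1,-1,-1,-1,-1]}' 60
python3 -m creep '{"slide":[[0,0,0.01],[0,0,0.03],[0,0,0.06],[0,0,0.1],[0,0,0.13],[0,0,0.13],[0,0,0.13]],"twist":[[0,0,0],[0,0,0],[0,0,0],[0,0,0],[0,0,0],[0,0,0],[0,0,0]],"fingers":[-1,-1,-1,-1,-1,-1,-1]}'
cat > m.py <<'E'
from h import *
import sys
t=sys.argv[1];o=[];print(telemetry.get_state()['position'],telemetry.get_state()['contact_force'],telemetry.get_state()['width'])
for n,(u,v) in(('scene',(370,175)),('top',(150,175))):
    d=shot(n,n+t);im=d['img'][v-70:v+65,u-75:u+75];im=(255*(im/255.)**.5).astype(np.uint8); o.append(cv2.resize(im,None,fx=2.6,fy=2.6,interpolation=2))
cv2.imwrite(f'pics/b{t}.png',np.hstack(o))
E
python3 m.py 8
```

```text
clock: 12.5
position: [0.5182, 0.225, 0.0599]
ee_rot: [-0.0, 0.983, 0.182, 0.0]
contact_force: [-0.1, 2.1, 1.9]
width: 0.0286
clock: 13.2
position: [0.5183, 0.2247, 0.0795]
ee_rot: [0.0, 0.983, 0.182, 0.0]
contact_force: [-0.7, -0.2, -5.7]
width: 0.0286
[0.51833996 0.22469895 0.07954736] [-0.71214201 -0.23878937 -5.68887329] 0.028643269236446712
```

View pics/b8.png

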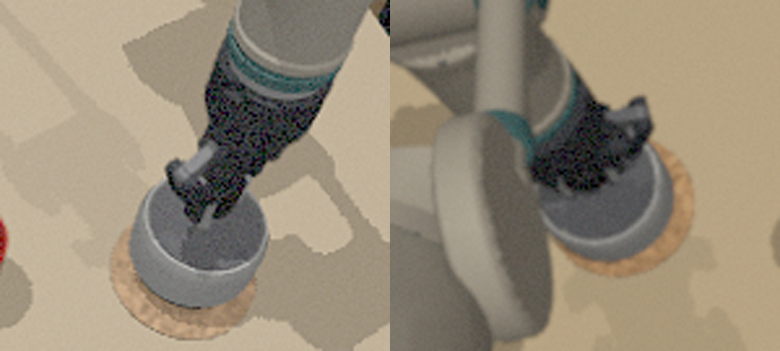

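It's lifted level (5.7 N of weight, about 2 cm up). Raising the rest, smoothly.

```bash
python3 -m creep '{"slide":[[0,0,0.01],[0,0,0.04],[0,0,0.09],[0,0,0.15],[0,0,0.22],[0,0,0.29],[0,0,0.36],[0,0,0.43],[0,0,0.5],[0,0,0.56],[0,0,0.61],[0,0,0.645],[0,0,0.665],[0,0,0.67],[0,0,0.67],[0,0,0.67],[0,0,0.67]],"twist":[[0,0,0],[0,0,0],[0,0,0],[0,0,0],[0,0,0],[0,0,0],[0,0,0],[0,0,0],[0,0,0],[0,0,0],[0,0,0],[0,0,0],[0,0,0],[0,0,0],[0,0,0],[0,0,0],[0,0,0]],"fingers":[-1,-1,-1,-1,-1,-1,-1,-1,-1,-1,-1,-1,-1,-1,-1,-1,-1]}'
python3 m.py 9; python3 - <<'E'
from h import *
from scipy.optimize import least_squares
for t in('scene9','top9'):
    d=np.load(f'pics/{t}.npz');P=cloud(d);hsv=cv2.cvtColor(d['img'],cv2.COLOR_BGR2HSV)
    r=np.hypot(P[...,0]-.519,P[...,1]-.2245)
    k=(r<.07)&(r>.044)&(P[...,2]>.09)&(P[...,2]<.195)&(hsv[...,1]<70); q=P[k];q=q[np.isfinite(q).all(1)]
    print(t,len(q),q.min(0),q.max(0),'pct z',np.percentile(q[:,2],[1,50,99]))
    k=(r<.051)&(r>.047)&(P[...,2]>.165)&(P[...,2]<.2);q=P[k]
    if len(q)>20:
        A=np.c_[q[:,:2]-[.519,.2245],np.ones(len(q))];c=np.linalg.lstsq(A,q[:,2],rcond=None)[0];print('rim plane slopes deg',np.degrees(c[:2]),'z',c[2],len(q))
E
```

```text
clock: 15.0
position: [0.518, 0.2246, 0.1794]
ee_rot: [0.0, 0.983, 0.182, -0.0]
contact_force: [0.0, -0.7, -5.2]
width: 0.0287
[0.51803831 0.22461789 0.17938648] [ 0.03463744 -0.70444596 -5.17829527] 0.028685529164071046
scene9 1258 [0.46892954 0.17079409 0.12153185] [0.57237646 0.27526363 0.1878636 ] pct z [0.1286138  0.17030182 0.18662737]
rim plane slopes deg [0.07365901 0.70012348] z 0.1814121156460577 383
top9 815 [0.46601965 0.17053023 0.12827514] [0.57084113 0.2767636  0.18993019] pct z [0.13168738 0.17721474 0.1883707 ]
rim plane slopes deg [-0.20516991 -2.40453828] z 0.18314214427257408 283
```

View pics/b9.png

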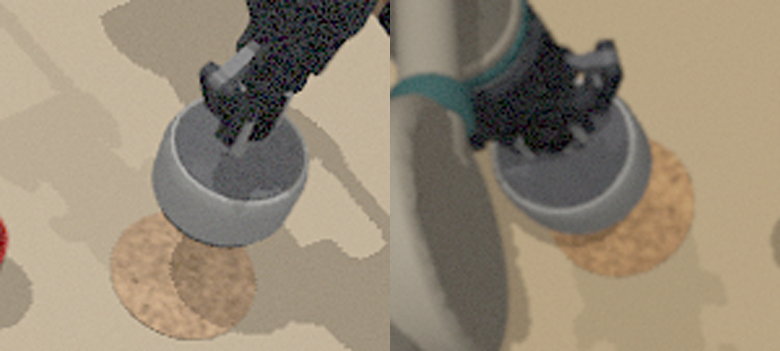

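The ashtray hangs over the coaster (scene crop: bowl at (230,165), coaster at (185,275)). Last check: levelness by rim sector, bystanders, and steadiness.

```bash
python3 -m creep '{"slide":[[0,0,0],[0,0,0],[0,0,0],[0,0,0],[0,0,0],[0,0,0],[0,0,0],[0,0,0]],"twist":[[0,0,0],[0,0,0],[0,0,0],[0,0,0],[0,0,0],[0,0,0],[0,0,0],[0,0,0]],"fingers":[-1,-1,-1,-1,-1,-1,-1,-1]}'
python3 - <<'E'
from h import *
print(np.abs(telemetry.get_state()['qd']).max())
for n in('scene','top'):
    d=shot(n,n+'10');P=cloud(d);e=P[...,:2]-[.519,.2245];r=np.hypot(*np.moveaxis(e,-1,0));th=np.degrees(np.arctan2(e[...,1],e[...,0]))
    S=[]
    for a in range(-180,180,30):
        k=(r<.053)&(r>.044)&(P[...,2]>.17)&(P[...,2]<.2)&(th>=a)&(th<a+30)
        if k.sum()>8:S.append((a+15,int(k.sum()),round(float(np.percentile(P[k][:,2],85))*1e3,1)))
    print(n,S)
    d0=np.load(f'pics/{n}1.npz');P0=cloud(d0)
    def blobs(d,P):
        h=cv2.cvtColor(d['img'],cv2.COLOR_BGR2HSV);out={}
        box=lambda x0,x1,y0,y1:(P[...,0]>x0)&(P[...,0]<x1)&(P[...,1]>y0)&(P[...,1]<y1)
        g=(h[...,0]>45)&(h[...,0]<90)&(h[...,1]>90)&box(.3,.9,-.6,-.2)
        c=((h[...,0]<8)|(h[...,0]>172))&(h[...,1]>150)&box(.4,.56,-.03,.09)
        w=(h[...,1]<60)&(h[...,2]>110)&box(.33,.46,-.04,.09)
        return [(int(m.sum()),np.argwhere(m).mean(0).round(1).tolist()) for m in(g,c,w)]
    print(blobs(d0,P0),'\n',blobs(d,P))
    cv2.imwrite(f'pics/{n}10.png',d['img'])
E
```

```text
clock: 15.9
position: [0.5183, 0.2247, 0.1798]
ee_rot: [0.0, 0.983, 0.182, 0.0]
contact_force: [-0.4, -0.2, -6.8]
width: 0.0283
0.0024190566517552003
scene [(-165, 24, 185.8), (-135, 31, 185.4), (-105, 65, 186.1), (-75, 104, 185.7), (-45, 116, 185.2), (-15, 106, 185.4), (15, 77, 185.8), (45, 37, 186.5), (75, 37, 185.8), (105, 34, 185.4)]
[(831, [282.5, 133.4]), (1263, [202.6, 279.2]), (65, [185.8, 256.6])] 
 [(818, [282.8, 133.6]), (1261, [202.5, 279.3]), (68, [185.8, 256.6])]
top [(-165, 86, 186.2), (-135, 87, 186.5), (-105, 78, 186.9), (-75, 61, 187.1), (-45, 30, 187.4), (105, 35, 187.6), (135, 44, 187.4), (165, 67, 186.6)]
[(669, [184.4, 398.0]), (1073, [195.6, 247.9]), (99, [236.7, 257.5])] 
 [(664, [184.3, 397.9]), (1073, [195.6, 248.0]), (111, [236.7, 257.5])]
```

View pics/scene10.png

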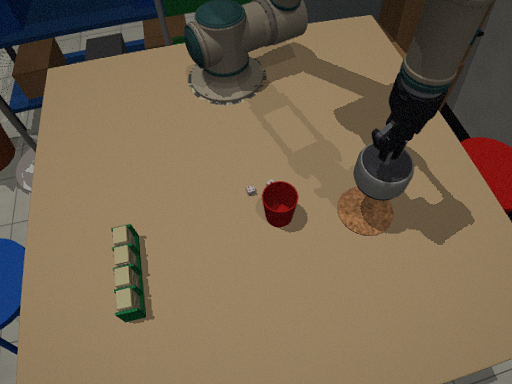

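The rim is level to about 1 mm all round at z ≈ 186 mm, which puts the foot about 120 mm above the coaster. The bystanders are unmoved and the arm is still, so I'm handing in.

```bash
python3 -c "from rig import order; print(order.sign_off())"
```

```text
the job is handed in; nothing more can be done
None
```

I pressed the ashtray knob to its stop and let it spring back. I then gripped it, lifted the ashtray straight up and handed the job in while still holding it over the coaster. That was at about 16 s of the 48 s.

- **Press:** the upward force rose steadily along the spring to about 7 N, then jumped to about 18 N at the stop. The cameras put the knob top at about 102 mm when down and back at 120 mm after release.
- **Final hold:** the rim is about 186–187 mm above the table, level to within about 1.5 mm all round in each camera. That leaves about 12 cm of air above the coaster. The arm is steady, with a 60 N grip and about 6 N of weight carried.
- **Other objects:** the rack, cup and dice are at the same pixel positions as at the start, to within 0.3 px.
- **Checks that disagreed:**
  - The fingertips turned out to be about 23 mm behind the reported TCP (seen in the depth image and confirmed by touch), so I corrected the grasp height for that.
  - A first plane fit to the rim gave conflicting tilts of 0.7° and −2.4°. I put these down to points from the bowl wall; the later check by rim sector showed no real tilt.

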